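# Release the ratchet stay and snap the chuck-jaw case shut

## Robot

A 6-joint arm with a two-finger parallel gripper is mounted at the origin on the work surface. World frame = base frame: x ahead of the robot, y to its left, z up, the work surface at z = 0. Lengths are in m, angles in rad, forces in N, time in s.
With the tool pointing down it reaches from about 0.25 to 0.85 m from the base axis. Payload 12.5 kg.
Tool frame: the origin (TCP) lies midway between the tips of the shut fingers; the grasp point (between the pads) lies 19 mm behind it; z points along the fingers, y is the direction in which the jaws open and shut (so a half turn about z gives the same grasp; the last joint's range is limited). The gripper opens to 93 mm and grips with 3 to 60 N. Pads are 15 mm wide; open, the fingers measure 128 mm over their backs; the gripper's body (75 mm by 188 mm) begins 65 mm behind the grasp point.
Start: joints at [-1.227, 0.351, 1.652, -0, 1.139, -0.085], TCP at [0.229, -0.5, 0.219] pointing down, gripper open.
Joint ranges: [-2.75, 2.75], [-0.79, 2.1], [0.01, 2.65], [-1.57, 4.71], [0.07, 3.14], [-2.87, 2.87]. Speed limits (rad/s): [2.22, 2.22, 2.79, 3.14, 3.14, 3.14].

## Interface

Orientations are given as a unit quaternion [x, y, z, w].
In Python, from bench import state, get_image, workorder, cut_out gives the robot as it stands.
- The arm moves only by the tool move_arm, never from a script. Its arguments are lists of equal length, an entry for each row: "xyz": the shift along the tool's x, y, z in units of 0.05 m (1.0 is 0.05 m), a list of three; "yaw": the turn about the tool's z in units of 0.1 rad (1.0 is 0.1 rad). A call has 1 to 12 rows; each row shifts and turns the commanded pose from where the row before left it, along the tool's axes as they then stand; what a row does not reach is not made up. A row lasts 1/10 s, in which the tool goes at most 50 mm and 8.59 degrees, less where a joint would pass 70% of its speed; a pose out of reach is approached as far as the arm can. A call with a number of a shift or a turn outside -1 to 1 is refused whole. A call with a gripper value outside its range is refused whole. "claw" is the closure in counts, from 0 (fully open) to 255 (shut), set as the call begins (left out, the last holds). The fingers move at their own pace and stop on an object; "force" is the grip in N (left out, the last holds). Time passes only in rows, so rows that do not move let the fingers close. It gives the time, the measured TCP pose, the force and the opening at its end, in the units of the state.
- state(): the state, without advancing time (a new reading comes with each control period).
- get_image(name): name is "scene" or "top" or "wrist"; returns a dict with "pixels" (400x640x3 uint8, red, green, blue), "depth" (400x640 float32, m along the optical axis (not along the pixel's ray), 0 where there is no reading), "intrinsics" (3x3 intrinsics, pixels), "extrinsics" (4x4, takes a point from camera to world coordinates); the wrist camera has in their place "tool_from_camera" (4x4, takes a point from camera to tool coordinates, whose origin is the TCP and whose axes are the flange's). Camera axes: x right, y up, looking along -z (the intrinsics and any distortion apply to the point x, -y, -z); pixel columns grow to the right and rows downward; lengths in m; the calibration is good to about 2 mm. The wrist camera is an equidistant fisheye: a pixel r from the principal point sees the ray r / f radians off the axis. A picture is of the moment at which its call begins: read the wrist's pose just before it.
- workorder.job_done(): hands the job in, once; it reports no verdict.
Trained networks look in the newest picture that a camera, given by its name, has taken for a name from the list of things; names that differ only in an ending like _2 or _b are one class to them, and where a whole thing is asked for, a point or a joint stands for the part that bears it (a point fixed in the world has none). Each returns a list of dicts, best first, with "conf" (0 to 1); they miss things now and then, are a little off and sometimes report something else, mostly with a low value. They report only what shows in the picture. A call takes as long as a camera call. They do not tell look-alikes from the thing itself.
- cut_out(camera, name): "pixels" (400x640 bool, what is visible of it) and "at" ([row, column] in pixels, amid what is visible of it).
The state is a dict: "clock": time; "qpos": joint angles; "qvel": joint speeds; "joint_torque": joint torques, N m; "eef_pos": TCP position; "orientation": TCP orientation; "force": force on the tool from outside, world axes, zero at the start; "torque": the same for the moment, N m; "gripper_width": finger opening in m.
Only numpy, scipy, OpenCV 4.12 (cv2) and the standard library are available. Lean on these libraries where they do the work, as an engineer would, in place of code of your own. Each camera call takes 0.05 s, during which the arm holds its last target.

## Task

The lid of the chuck-jaw case is propped open by the ratchet on its side. Lift the ratchet pawl with the steel rod (keep the gripper itself off the pawl) and hold it up until the lid has sunk onto its front catch; then press the lid down past the catch until it snaps fully shut, and leave the rod lying flat inside the empty aluminium tray, before or after pressing. Leave the other things on the bench where they are.

Things in the scene. Friction and masses are not known exactly. Their poses are not given: they have to be found in the camera images.
- case: grey painted steel case, fixed to the bench, 160 mm (its x) by 220 mm (its y), walls 75 mm high; origin under its centre on the bench. Its front, with the catch, faces its own -x; the lid hinges on its +x side; the ratchet is on its outer +y side. The bracket that carries the pawl rises at x = +20 mm, y = +109 to +118 mm, to 135 mm above the bench
- hinge (a point): middle of the lid's hinge line (along the case's y), on the case's x = +80 mm, 77 mm above the bench
- lid (a joint): lid angle in rad: 0 shut, about 0.1 ajar on its spring catch, 0.6 to 1.3 propped by the ratchet. 0.25 kg, hinge damped: with the pawl clear it sinks by itself in 0.5 to 2 s onto the catch; then about 10 N down at the front lip snaps it past, and it stays shut. Keep the pawl up until the angle is below 0.35, or it drops into the next tooth (0.3 rad apart)
- lid_lip (a point): middle of the top face of the lid's front lip, where to press: a dark steel tab 70 mm wide, 36 mm deep, on the lid's front edge, 165 mm from the hinge line; 85 mm above the bench when shut, about 16 mm higher when ajar. A panel 4 mm higher starts 13 mm behind this point
- pawl (a joint): pawl angle in rad: 0 lying level and engaged, grows as its free end rises (free of the teeth above about 0.25; stop at 1.3). It falls back by its own weight when let go; about 2 N under the bar lifts it. A gripped rod turns in the fingers if levered hard, so grip it firmly
- pawl_bar (a point): middle of the pawl's level side bar (8 mm thick), which the rod lifts: it sticks out to the case's +y from the pawl, free 21 mm inwards and 22 mm outwards of this point, open underneath, 124 mm above the bench when down. The pawl turns on a pivot at the case's x = 20, y = 121 mm, 124 mm up; bar 70 mm from it towards +x. The toothed quadrant lies 27 to 33 mm inwards of this point
- rod_grip (a point): centre of the thick grip of the steel rod: a square bar 75 mm long, 20 x 20 mm, lying on the rubber mat at the start, this point 10 mm above what it lies on. x points along the rod to its thin end, a round shank 8 mm across and 100 mm long on the same axis that ends 137.5 mm from this point. Rod 175 mm long in all, about 0.15 kg, centre of mass 13 mm from this point towards the thin end
- tray: empty aluminium tray fixed to the bench, 280 mm (its x) by 130 mm (its y), 30 mm high, walls and floor 5 mm; origin under its centre
- mat: thin black rubber mat fixed to the bench, 260 x 280 x 3 mm, on which the rod lies; origin under its centre; on the other side of the case from the tray
- jaw_mid (a point): stepped steel chuck jaw 60 x 26 x 32 mm near the front of the case; point at its middle, 15 mm up
- oilcan: steel can, 36 mm across, 100 mm tall, behind the case; origin under its centre
- bearing: steel bearing ring, 33 mm across, 14 mm high, beside the case; origin under its centre
- collet: dark steel collet, up to 34 mm across, 48 mm tall, standing on the rubber mat; origin under its centre
- nut: round flanged steel nut, 32 mm across, 22 mm high, on the rubber mat; origin under its centre
- holder: dark steel tool holder block 36 x 50 x 50 mm with a stub 20 mm across on top (65 mm tall in all), in front of the case; origin under its centre
- jaw2: second stepped chuck jaw, 60 x 26 x 32 mm, on the robot's side of the tray; origin under its centre
Not all that is in view belongs to the job. There is more than one size of the part that bears rod_grip; the job needs the smaller.

How it is judged:
By the outcome, as a careful person would: the job done as asked, in the order asked, and still so for the second after the job is handed in, with the robot touching nothing.
It also fails if it takes over 67 s, if anything falls off the work surface, if the arm or the gripper's body presses on something with over 40 N, if the wrist force passes 120 N, or if a joint passes its speed limit or range.

## Working session

There is one attempt and no reset: what is moved stays moved. The work goes in short steps, Python scripts to look and compute and a tool call to move; the robot and the scene stay as the last step left them, time stands still between calls to the robot, and variables do not carry over. Pictures are saved under pics/ and viewed, and the job is handed in when it is done.

Besides the shell and the picture viewer there is one more tool, called after "Emit:" as name([rows], argument=value, ...), one row to a line, values as JSON. move_arm: Moves the arm, as the interface text tells. Shifts and turns lie within -1 to 1; 1 stands for 0.05 m of shift or 0.1 rad of turn. Its arguments: {"type":"object","properties":{"xyz":{"type":"array"},"yaw":{"type":"array"},"claw":{"type":"number"},"force":{"type":"number"}},"required":["xyz","yaw"]}

```bash
ls; mkdir -p pics
python3 - <<'E'
from bench import state,get_image
import cv2
print(state())
for n in ["scene","top"]:
    g=get_image(n); cv2.imwrite(f"pics/{n}0.png",g["pixels"][:,:,::-1]); print(n,g["intrinsics"],g["extrinsics"])
E
```

```text
pics
{'clock': 0.0, 'qpos': array([-1.22659196e+00,  3.51245277e-01,  1.65237045e+00,  5.28991526e-06,
        1.13907635e+00, -8.46039213e-02]), 'qvel': array([ 0.00126931,  0.00085727,  0.00111583, -0.0001099 , -0.00072069,
        0.00180932]), 'joint_torque': array([ 2.68472904e-03, -4.97317815e+01, -2.85254359e+01,  7.00537185e-02,
        2.57004169e-02, -1.28349325e-04]), 'eef_pos': array([ 0.22859968, -0.49989851,  0.21811686]), 'orientation': array([ 9.77103433e-01,  2.12764139e-01, -6.87708987e-05, -5.45397125e-04]), 'force': array([-0.58255622, -0.45028762,  0.37554948]), 'torque': array([ 0.02848529, -0.06042194, -0.00857345]), 'gripper_width': 0.09310254714951263}
scene [[384.26284444   0.         316.97478573]
 [  0.         384.26284444 196.87544273]
 [  0.           0.           1.        ]] [[ 0.79814654 -0.51037781  0.32011965  0.82801087]
 [ 0.60245573  0.6788164  -0.41982781 -0.4394586 ]
 [-0.00303167  0.52794204  0.84927499  0.99624009]
 [ 0.          0.          0.          1.        ]]
top [[423.09242366   0.         316.49112514]
 [  0.         423.09242366 200.99834064]
 [  0.           0.           1.        ]] [[-0.01828752  0.98298242 -0.18278712  0.28722555]
 [-0.99983092 -0.01762719  0.00523676 -0.00383884]
 [ 0.00192563  0.18285198  0.98313857  1.20417556]
 [ 0.          0.          0.          1.        ]]
```

View pics/scene0.png

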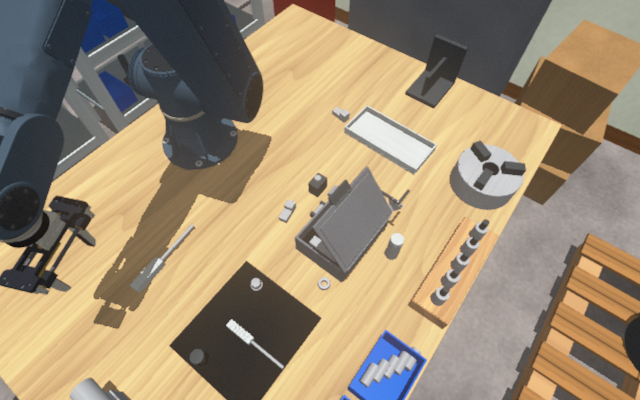

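View pics/top0.png

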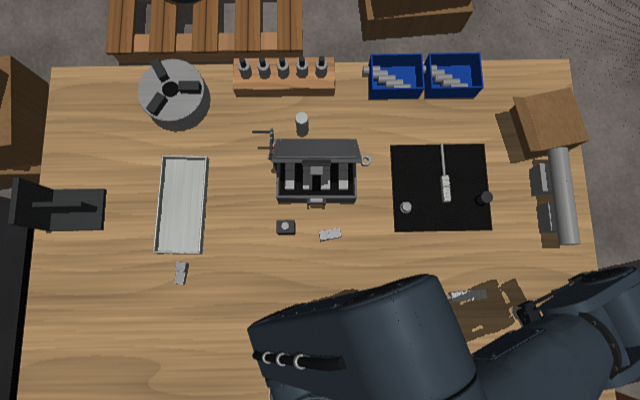

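```bash
cat > h.py <<'E'
import numpy as np, cv2
from bench import state,get_image,cut_out
def pts(g):
    d=g["depth"];K=g["intrinsics"];T=g["extrinsics"]
    v,u=np.mgrid[0:400,0:640]
    P=np.stack([(u-K[0,2])/K[0,0]*d,-(v-K[1,2])/K[1,1]*d,-d,np.ones_like(d)],-1)
    W=P@T.T
    W[d==0]=np.nan
    return W[...,:3]
def proj(g,p):
    K=g["intrinsics"];T=np.linalg.inv(g["extrinsics"])
    c=T@np.r_[p,1]
    return np.array([K[0,2]+K[0,0]*c[0]/-c[2],K[1,2]+K[1,1]*c[1]/c[2]])
E
python3 - <<'E'
from h import *
np.set_printoptions(precision=4,suppress=True)
for cam in ["scene","top"]:
    g=get_image(cam);W=pts(g)
    for n in ["case","lid","pawl","pawl_bar","lid_lip","rod_grip","tray","mat","jaw_mid","oilcan","bearing","collet","nut","holder","jaw2"]:
        for r in cut_out(cam,n)[:3]:
            m=r["pixels"]; 
            if m.sum()<3: continue
            w=W[m]; w=w[~np.isnan(w[:,0])]
            rect=cv2.minAreaRect((w[:,:2]*1000).astype(np.float32))
            print(cam,n,round(r["conf"],2),r["at"],m.sum(),"med",np.median(w,0),"z",np.percentile(w[:,2],[2,98]),"rect",np.round(rect[0],0),np.round(rect[1],0),round(rect[2],1))
E
```

```text
scene case 0.87 [220.1, 344.2] 6329 med [ 0.6127 -0.037   0.1311] z [0.0092 0.2197] rect [578.  36.] [320. 229.] 89.6
scene lid 0.67 [215.9, 352.1] 4643 med [ 0.6186 -0.0186  0.158 ] z [0.0814 0.2237] rect [577.  46.] [337. 219.] 84.5
scene lid 0.51 [248.0, 391.9] 319 med [0.7308 0.0156 0.0818] z [0.0111 0.1014] rect [729.  25.] [32. 33.] 47.7
scene pawl 0.42 [193.7, 406.2] 30 med [0.6818 0.1325 0.1271] z [0.1224 0.1298] rect [681. 131.] [ 7. 37.] 0.1
scene pawl_bar 0.37 [356.4, 197.9] 186 med [ 0.5101 -0.4845  0.0495] z [0.0156 0.0534] rect [ 508. -485.] [29. 32.] 85.9
scene lid_lip 0.95 [216.8, 352.5] 4762 med [ 0.6188 -0.0183  0.1562] z [0.0358 0.2235] rect [573.  54.] [352. 228.] 84.5
scene lid_lip 0.45 [208.2, 284.1] 235 med [ 0.4176 -0.0438  0.018 ] z [0.0001 0.0336] rect [411. -43.] [35. 71.] 8.3
scene rod_grip 0.69 [268.8, 152.4] 611 med [ 0.2408 -0.4051  0.0219] z [0.0007 0.0283] rect [ 234. -361.] [ 28. 212.] 6.8
scene tray 0.85 [138.4, 389.6] 3104 med [0.5122 0.3797 0.0056] z [-0.0002  0.0308] rect [501. 388.] [164. 296.] 87.6
scene mat 0.75 [331.0, 246.4] 11146 med [ 0.55
[... 3069 characters left out ...]
16. -46.] [28. 62.] 10.7
top oilcan 0.58 [122.7, 301.9] 241 med [0.718  0.0267 0.0897] z [0.0136 0.1035] rect [726.  27.] [32. 33.] 55.3
top bearing 0.69 [207.8, 406.7] 87 med [ 0.4868 -0.2625  0.0245] z [0.0046 0.0295] rect [ 488. -264.] [28. 24.] 87.8
top collet 0.43 [197.1, 484.6] 148 med [ 0.5051 -0.4795  0.0504] z [0.0097 0.0557] rect [ 506. -482.] [32. 33.] 4.2
top holder 0.74 [228.6, 283.9] 282 med [0.4312 0.0766 0.0502] z [0.0017 0.0681] rect [434.  78.] [37. 51.] 4.1
top jaw2 0.61 [273.2, 179.9] 247 med [0.3151 0.3661 0.0201] z [0.0028 0.0355] rect [315. 370.] [28. 60.] 81.1
top jaw2 0.18 [124.6, 300.2] 258 med [0.7196 0.0271 0.0894] z [0.0052 0.1034] rect [747.  22.] [34. 75.] 74.1
```

Run:
```python
from h import *
np.set_printoptions(precision=4,suppress=True)
for cam in ["scene","top"]:
    g=get_image(cam);W=pts(g);I=g["pixels"]
    reg=(W[...,0]>.52)&(W[...,0]<.75)&(abs(W[...,1]+.365)<.06)
    if cam=="top": reg=(W[...,0]>.48)&(W[...,0]<.75)&(abs(W[...,1]+.365)<.06)
    reg=(W[...,0]>.43)&(W[...,0]<.68)&(W[...,1]>-.43)&(W[...,1]<-.30)
    m=reg&(I.min(-1)>90)
    w=W[m]; print(cam,m.sum(),np.round(cv2.minAreaRect((w[:,:2]*1000).astype(np.float32))[0],0),cv2.minAreaRect((w[:,:2]*1000).astype(np.float32))[1:])
    # axis fit
    c=w.mean(0); u,s,vt=np.linalg.svd((w-c)[:,:2]); d=vt[0]*np.sign(vt[0,0]); 
    t=(w-c)[:,:2]@d; n=(w-c)[:,:2]@[-d[1],d[0]]
    print(c,d,np.degrees(np.arctan2(d[1],d[0])),t.min(),t.max())
    for a in np.arange(t.min(),t.max(),.0125):
        k=(t>=a)&(t<a+.0125); print(round(a,4),k.sum(),n[k].min().round(4),n[k].max().round(4),np.median(w[k,2]).round(4),w[k,2].max().round(4))
    y,x=np.nonzero(m);b=(y.min()-12,y.max()+12,x.min()-20,x.max()+20)
    cr=I[b[0]:b[1],b[2]:b[3],::-1]; cv2.imwrite(f"pics/rod_{cam}.png",cv2.resize(cr,None,fx=6 if cam=="scene" else 6,fy=6)[:600,:800])
g=get_image("top")
cv2.imwrite("pics/casetop.png",cv2.resize(g["pixels"][90:240,235:395,::-1],None,fx=4,fy=4,interpolation=cv2.INTER_CUBIC))
g=get_image("scene")
cv2.imwrite("pics/casescene.png",cv2.resize(g["pixels"][150:290,275:425,::-1],None,fx=4,fy=4,interpolation=cv2.INTER_CUBIC))
```

```text
scene 504 [ 590. -364.] ((179.9801483154297, 118.04550170898438), 0.08912626653909683)
[ 0.5793 -0.3807  0.0164] [0.9994 0.0342] 1.958671525880244 -0.07893946414577732 0.10277808073323412
-0.0789 38 -0.0095 0.0137 0.0217 0.0257
-0.0664 47 -0.0097 0.0135 0.0215 0.0271
-0.0539 49 -0.0096 0.0134 0.0222 0.0255
-0.0414 49 -0.0101 0.011 0.0219 0.0274
-0.0289 46 -0.0106 0.0135 0.022 0.0256
-0.0164 54 -0.0106 0.0123 0.0212 0.0253
-0.0039 38 -0.0089 0.0096 0.0151 0.0237
0.0086 20 -0.0047 0.0042 0.0149 0.0201
0.0211 22 -0.0054 0.0039 0.0149 0.0204
0.0336 20 -0.0056 0.0036 0.014 0.0176
0.0461 23 -0.0055 0.0035 0.015 0.0179
0.0586 20 -0.0061 0.0019 0.0144 0.0184
0.0711 25 -0.0068 0.003 0.013 0.0185
0.0836 22 -0.0068 0.0025 0.0156 0.0176
0.0961 31 -0.0453 0.0727 -0.0003 0.0167
top 258 [ 594. -376.] ((182.74349975585938, 41.31403350830078), 11.372282028198242)
[ 0.5643 -0.3799  0.0209] [0.9995 0.033 ] 1.8915846372908425 -0.06202239529820912 0.11612959112466864
-0.062 35 -0.0085 0.0093 0.0224 0.0264
-0.0495 32 -0.0169 0.0106 0.0229 0.0272
-0.037 27 -0.0086 0.0096 0.0234 0.0288
-0.0245 31 -0.0098 0.0082 0.0241 0.0282
-0.012 34 -0.0178 0.01 0.0238 0.0276
0.0005 26 -0.0108 0.0082 0.0227 0.026
0.013 7 -0.0017 0.0021 0.0167 0.019
0.0255 9 -0.0035 0.0007 0.0152 0.0176
0.038 11 -0.0044 0.0033 0.0173 0.021
0.0505 8 -0.0028 0.0018 0.0181 0.0227
0.063 8 -0.004 0.0004 0.0176 0.0226
0.0755 11 -0.0058 0.0011 0.0163 0.0199
0.088 9 -0.0034 0.0 0.0167 0.0199
0.1005 7 -0.0048 -0.0003 0.0167 0.0197
0.113 3 0.0137 0.0384 0.0031 0.0044
```

View pics/rod_scene.png

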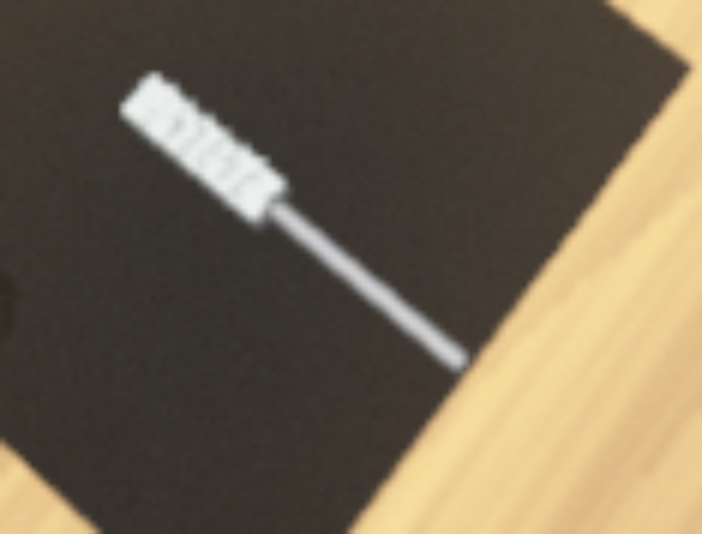

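View pics/casetop.png

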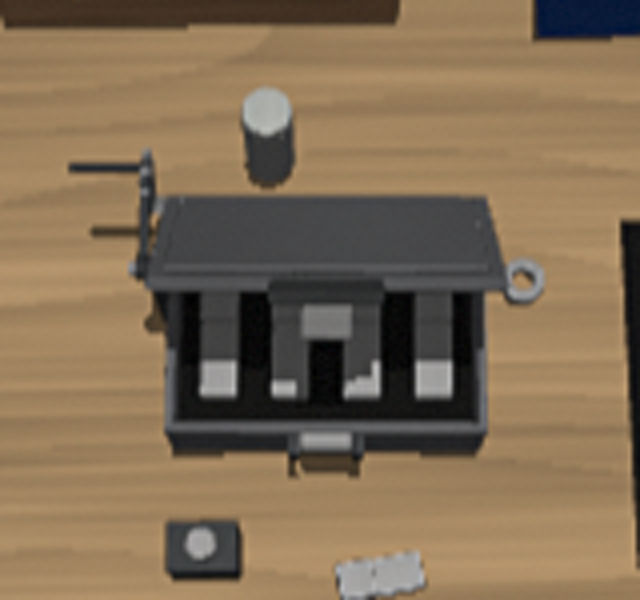

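View pics/casescene.png

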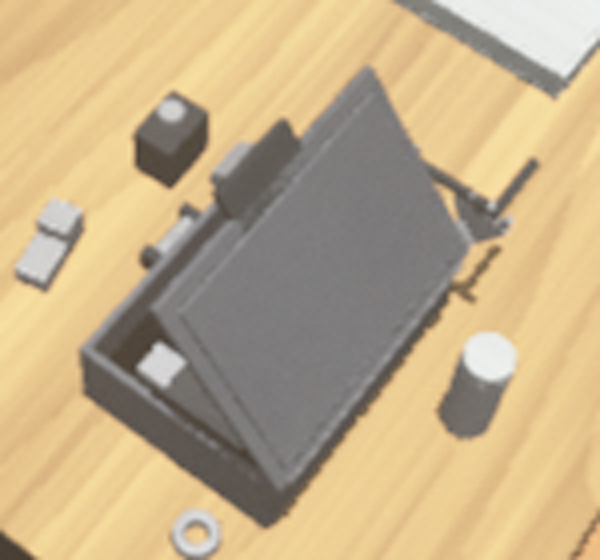

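Run:
```python
from h import *
np.set_printoptions(precision=4,suppress=True)
gt=get_image("top");Wt=pts(gt);gs=get_image("scene");Ws=pts(gs)
for nm,W in(("top",Wt),("scene",Ws)):
    # bar
    m=(W[...,2]>.115)&(W[...,2]<.14)&(W[...,0]>.6)&(W[...,0]<.72)&(W[...,1]>.105)&(W[...,1]<.18)
    w=W[m];print(nm,"bar region",len(w)); 
    for p in w[np.argsort(w[:,1])]: print(p,end=' ')
    print()
    # lid plane: 
    m=(W[...,2]>.1)&(W[...,0]>.5)&(W[...,0]<.69)&(W[...,1]>-.12)&(W[...,1]<.09)
    w=W[m]
    best=None;rng=np.random.default_rng(0)
    for _ in range(300):
        a=w[rng.choice(len(w),3,replace=False)];n=np.cross(a[1]-a[0],a[2]-a[0]);n/=np.linalg.norm(n)+1e-12
        k=abs((w-a[0])@n)<.002
        if best is None or k.sum()>best.sum():best=k
    q=w[best];c=q.mean(0);n=np.linalg.svd(q-c)[2][2];n*=np.sign(n[2])
    print("lid plane",len(q),n,c,"tilt",np.arccos(n[2]),"az",np.degrees(np.arctan2(n[1],n[0])), "y",np.percentile(q[:,1],[1,99]))
    # wall top
    m=(abs(W[...,2]-.075)<.005)&(W[...,0]>.48)&(W[...,0]<.7)&(W[...,1]>-.15)&(W[...,1]<.14)
    w=W[m]; f=w[w[:,0]<w[:,0].min()+.03]
    r=cv2.minAreaRect((w[:,:2]*1000).astype(np.float32));print("wall",len(w),r,cv2.boxPoints(r))
    # tray rim
    m=(abs(W[...,2]-.03)<.004)&(abs(W[...,0]-.508)<.17)&(abs(W[...,1]-.381)<.09)&(W[...,0]>.345)
    w=W[m]; r=cv2.minAreaRect((w[:,:2]*1000).astype(np.float32));print("tray",len(w),r,cv2.boxPoints(r))
```

```text
top bar region 148
[0.6535 0.1054 0.1305] [0.6592 0.1055 0.13  ] [0.6759 0.1055 0.13  ] [0.6483 0.1055 0.1294] [0.6651 0.1056 0.1291] [0.643  0.1056 0.1287] [0.6569 0.1056 0.1287] [0.668  0.1056 0.1287] [0.6821 0.1056 0.1284] [0.6515 0.1056 0.128 ] [0.6712 0.1057 0.1276] [0.6628 0.1057 0.1275] [0.6743 0.1058 0.1267] [0.6356 0.1058 0.126 ] [0.6468 0.1059 0.1257] [0.6412 0.1059 0.1256] [0.6802 0.1059 0.1257] [0.6918 0.106  0.1249] [0.6336 0.1061 0.1235] [0.6894 0.1061 0.1238] [0.6393 0.1061 0.123 ] [0.6881 0.1065 0.1198] [0.6141 0.1077 0.1332] [0.6116 0.1078 0.1326] [0.6419 0.1079 0.1322] [0.6176 0.108  0.1308] [0.6314 0.108  0.1305] [0.6205 0.108  0.1302] [0.6535 0.1081 0.1304] [0.6701 0.1081 0.1307] [0.6564 0.1081 0.1301] [0.6234 0.1081 0.1296] [0.6789 0.1082 0.1295] [0.6512 0.1082 0.1291] [0.6679 0.1082 0.1291] [0.6485 0.1082 0.1289] [0.6074 0.1082 0.1281] [0.6377 0.1083 0.1282] [0.6459 0.1083 0.1283] [0.6104 0.1083 0.1273] [0.6269 0.1083 0.1274] [0.66   0.1083 0.1278] [0.6767 0.1083 0.1279] [0.6352 0.1084 0.1272] [0.6741 0.1084 0.1273] [0.6825 0.1084 0.1273] [0.63   0.1085 0.1263] 
[... 5353 characters left out ...]
4 ] [0.6825 0.1502 0.1273] [0.6788 0.1514 0.1273] [0.6813 0.1514 0.1296] [0.6845 0.1527 0.126 ] [0.6832 0.154  0.1282] [0.6791 0.1569 0.1257] [0.6815 0.1574 0.1273] 
lid plane 2728 [ 0.7863 -0.0164  0.6176] [ 0.6196 -0.0182  0.1586] tilt 0.9051344821773978 az -1.1937492810097843 y [-0.1125  0.0845]
wall 370 ((584.1751098632812, -18.259048461914062), (207.83482360839844, 181.63204956054688), 88.84697723388672) [[ 491.2864 -120.328 ]
 [ 672.8817 -123.9829]
 [ 677.0638   83.8099]
 [ 495.4686   87.4648]]
tray 364 ((497.1040954589844, 374.02093505859375), (134.6424560546875, 302.8139343261719), 87.02893829345703) [[342.4113 314.6378]
 [644.8182 298.9425]
 [651.7969 433.404 ]
 [349.39   449.0993]]
```

Emit:
move_arm([
  [0.86,0.07,0.3],
  [0.86,0.07,0.3],
  [0.86,0.07,0.3],
  [0.86,0.07,0.3],
  [0.86,0.07,0.3],
  [0.86,0.07,0.3],
  [0.86,0.07,0.3],
  [0.86,0.07,0.3],
  [0,0,0],
  [0,0,0],
  [0,0,0],
  [0,0,0],
], yaw=[0,0,0,0,0,0,0,0,0.98,0.98,0.98,0.98], claw=0, force=60)

```text
clock: 3.2
eef_pos: [0.5533, -0.3825, 0.0984]
orientation: [1.0, 0.017, -0.0, -0.0]
force: [-1.4, -0.2, 0.2]
gripper_width: 0.0929
```

```bash
cat >> h.py <<'E'
def wrist():
    s=state(); g=get_image("wrist"); return s,g
def yawx(s):
    from scipy.spatial.transform import Rotation as R
    m=R.from_quat(s["orientation"]).as_matrix(); return np.degrees(np.arctan2(m[1,0],m[0,0])), m
def togo(s,p):
    _,m=yawx(s); return m.T@(np.array(p)-s["eef_pos"])/.05
E
python3 - <<'E'
from h import *
np.set_printoptions(precision=4,suppress=True)
s,g=wrist();print(s["clock"],s["eef_pos"],yawx(s)[0],s["qpos"],s["force"],togo(s,[.554,-.3805,.006]))
print(g["intrinsics"],g["tool_from_camera"])
cv2.imwrite("pics/w1.png",g["pixels"][:,:,::-1])
t=get_image("top");cv2.imwrite("pics/t1.png",t["pixels"][:,:,::-1])
E
```

```text
3.2 [ 0.5533 -0.3825  0.0984] 1.890956801309919 [-0.6741  0.6988  1.4002 -0.      1.0428  0.8637] [-1.4481 -0.1985  0.2166] [ 0.0162 -0.0392  1.8482]
[[309.7069   0.     320.3062]
 [  0.     309.7069 199.2791]
 [  0.       0.       1.    ]] [[ 0.0003  0.9565  0.2917  0.0814]
 [ 1.     -0.0004  0.0001  0.0004]
 [ 0.0003  0.2917 -0.9565 -0.1652]
 [ 0.      0.      0.      1.    ]]
```

View pics/w1.png

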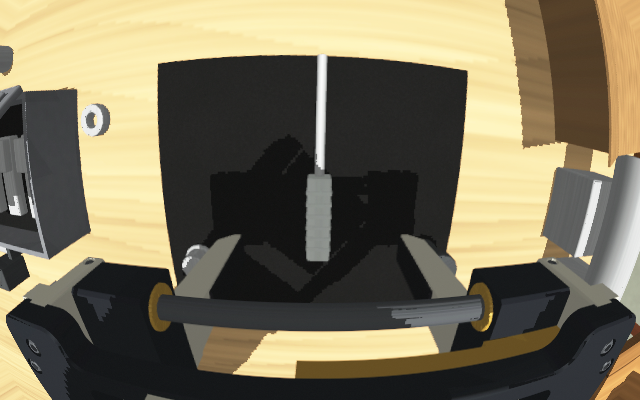

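Emit:
move_arm([
  [0,-0.02,0.6],
  [0,-0.02,0.6],
  [0,0,0.4],
  [0,0,0.23],
  [0,0,0],
  [0,0,0],
  [0,0,0],
  [0,0,0],
  [0,0,0],
], yaw=[0,0,0,0,0,0,0,0,0])

```text
clock: 4.2
eef_pos: [0.5534, -0.3808, 0.0079]
orientation: [1.0, 0.018, 0.0, 0.0]
force: [-0.9, -0.4, -0.1]
gripper_width: 0.093
```

Emit:
move_arm([
  [0,0,0],
  [0,0,0],
  [0,0,0],
  [0,0,0],
  [0,0,0],
  [0,0,0],
], yaw=[0,0,0,0,0,0], claw=255, force=60)

```text
clock: 4.8
eef_pos: [0.5531, -0.3806, 0.0071]
orientation: [1.0, 0.018, 0.0, -0.0]
force: [-0.0, -0.4, 0.4]
gripper_width: 0.0493
```

Emit:
move_arm([
  [0,0,0],
  [0,0,0],
  [0,0,0],
  [0,0,0],
  [0,0,0],
  [0,0,0],
  [0,0,0],
], yaw=[0,0,0,0,0,0,0])

```text
clock: 5.5
eef_pos: [0.5531, -0.3806, 0.0071]
orientation: [1.0, 0.018, 0.0, 0.0]
force: [0.1, -0.4, -0.1]
gripper_width: 0.0196
```

Emit:
move_arm([
  [0,0,-0.4],
  [0,0,-0.8],
  [0,0,-1],
  [0,0,-1],
  [0,0,-1],
  [0,0,-1],
  [0,0,-1],
  [0,0,-0.6],
], yaw=[0,0,0,0,0,0,0,0])

```text
clock: 6.3
eef_pos: [0.5533, -0.3807, 0.3515]
orientation: [1.0, 0.018, 0.002, 0.001]
force: [0.4, -0.3, -0.7]
gripper_width: 0.0195
```

Run:
```python
from h import *
np.set_printoptions(precision=4,suppress=True)
s,g=wrist();print(s["clock"],s["eef_pos"],yawx(s)[0],s["qpos"],s["force"],s["torque"],s["gripper_width"])
cv2.imwrite("pics/w2.png",g["pixels"][:,:,::-1])
t=get_image("scene");cv2.imwrite("pics/s2.png",t["pixels"][:,:,::-1])
```

```text
6.3 [ 0.5533 -0.3807  0.3515] 2.1111039144089676 [-0.672   0.4984  1.1111  0.0001  1.5278  0.862 ] [ 0.3884 -0.3482 -0.7214] [ 0.0184 -0.0347 -0.0077] 0.01952513625864026
```

View pics/w2.png

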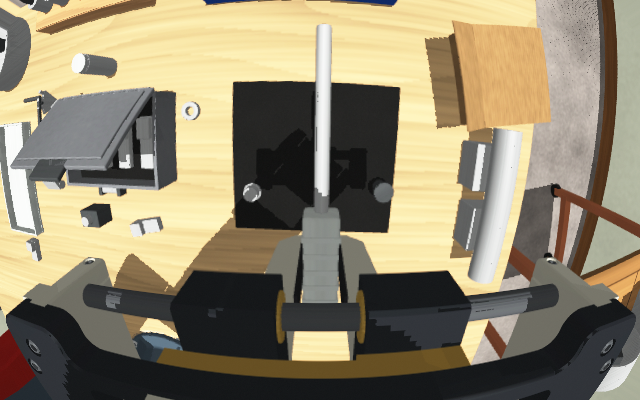

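View pics/s2.png

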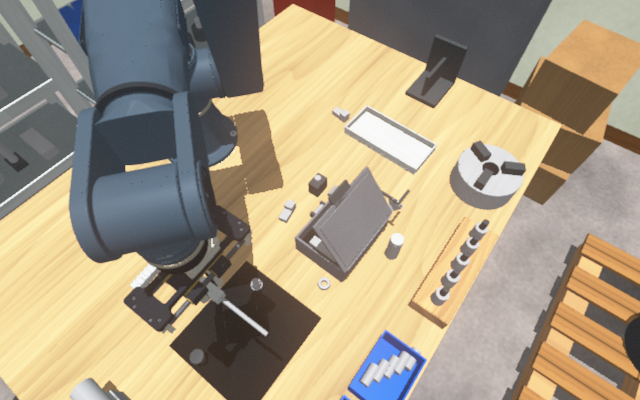

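Emit:
move_arm([
  [0.35,-0.89,0],
  [0.35,-0.89,0],
  [0.35,-0.89,0],
  [0.35,-0.89,0],
  [0.35,-0.89,0],
  [0.35,-0.89,0],
  [0.35,-0.89,0],
  [0.35,-0.89,0],
  [0.35,-0.89,0],
  [0.35,-0.89,0],
  [0.35,-0.89,0],
  [0.35,-0.89,0],
], yaw=[0,0,0,0,0,0,0,0,0,0,0,0])

```text
clock: 7.6
eef_pos: [0.7433, 0.1627, 0.3449]
orientation: [1.0, 0.018, -0.001, 0.0]
force: [0.4, -0.1, -1.4]
gripper_width: 0.0193
```

Emit:
move_arm([
  [0,0,0],
  [0,0,0],
  [0,0,0],
  [0,0,0],
  [0,0,0],
  [0,0,0],
  [0,0,0],
  [0,0,0],
  [0,0,0],
  [0,0,0],
  [0,0,0],
  [0,0,0],
], yaw=[-1,-1,-1,-1,-1,-1,-1,-1,-1,-1,-1,-1])

```text
clock: 8.8
eef_pos: [0.743, 0.1607, 0.3446]
orientation: [0.814, 0.581, -0.001, -0.001]
force: [-0.2, -1.0, -1.9]
gripper_width: 0.0195
```

Emit:
move_arm([
  [0,0,0],
  [0,0,0],
  [0,0,0],
  [0,0,0],
  [0,0,0],
  [0,0,0],
  [0,0,0],
  [0,0,0],
  [0,0,0],
  [0,0,0],
  [0,0,0],
  [0,0,0],
], yaw=[-1,-1,-1,-1,-1,-1,-1,-1,-1,-1,-1,-1])

```text
clock: 10.0
eef_pos: [0.7431, 0.1607, 0.3447]
orientation: [0.343, 0.939, -0.001, -0.001]
force: [0.1, 0.5, -1.3]
gripper_width: 0.0192
```

Emit:
move_arm([
  [0,0,0],
  [0,0,0],
  [0,0,0],
  [0,0,0],
  [0,0,0],
  [0,0,0],
  [0,0,0],
  [0,0,0],
  [0,0,0],
  [0,0,0],
  [0,0,0],
  [0,0,0],
], yaw=[-1,-1,-1,-1,-1,-1,-1,-1,-1,-1,-1,-1])

```text
clock: 11.2
eef_pos: [0.7431, 0.1607, 0.3446]
orientation: [-0.247, 0.969, 0.0, -0.002]
force: [-0.3, -1.2, -1.3]
gripper_width: 0.0197
```

Run:
```python
from h import *
np.set_printoptions(precision=4,suppress=True)
s,g=wrist();print(s["clock"],s["eef_pos"],yawx(s)[0],s["qpos"],s["force"],s["torque"],s["gripper_width"])
cv2.imwrite("pics/w3.png",g["pixels"][:,:,::-1])
np.savez("w3.npz",**{k:g[k] for k in g})
t=get_image("top");cv2.imwrite("pics/t3.png",t["pixels"][:,:,::-1])
print(togo(s,[.7745,.247,.15]))
```

```text
11.2 [0.7431 0.1607 0.3446] -151.39290722986536 [ 0.1518  0.7165  0.7707  0.      1.6576 -1.9183] [-0.2609 -1.2427 -1.3184] [ 0.1051 -0.1447  0.0121] 0.019709213801078797
[-1.3904  1.21    3.8901]
```

View pics/w3.png

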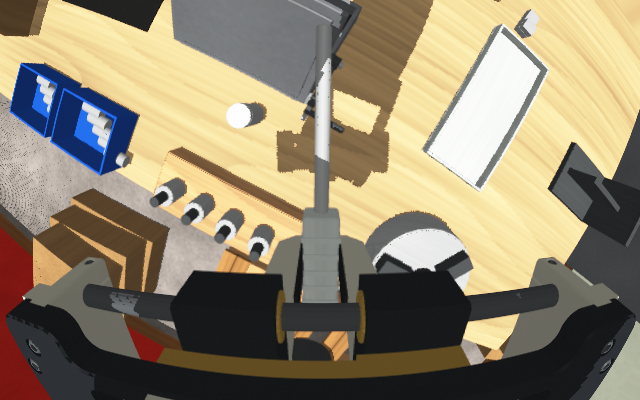

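View pics/t3.png

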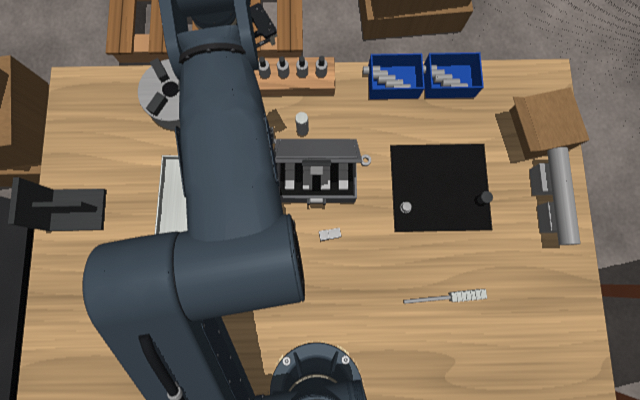

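Run:
```python
from h import *
np.set_printoptions(precision=4,suppress=True)
g=np.load("w3.npz");K=g["intrinsics"];T=g["tool_from_camera"];D=g["depth"]
def ray(u,v):
    x,y=u-K[0,2],v-K[1,2];r=np.hypot(x,y);th=r/K[0,0]
    return np.array([np.sin(th)*x/r,-np.sin(th)*y/r,-np.cos(th)])
def tool(u,v,d=None,z=None):
    R=ray(u,v)
    if z is None: p=R*(d/-R[2]); return T[:3,:3]@p+T[:3,3]
    q=T[:3,:3]@R;o=T[:3,3];return o+q*(z-o[2])/q[2]
for v in (30,60,100,150,200): print(v,D[v,323],tool(323,v,d=D[v,323]), tool(323,v,z=-.006))
print("tip",tool(323,25,z=-.006)); print("grip front edge",tool(321,209,z=-.016))
t=get_image("scene");W=pts(t)
m=(W[...,2]>.03)&(W[...,1]>.25)&(W[...,0]>.65)&(W[...,2]<.25)
w=W[m];print(len(w),w.min(0),w.max(0))
cv2.imwrite("pics/s3.png",t["pixels"][:,:,::-1])
```

```text
30 0.13877068 [ 0.122   0.0011 -0.0079] [ 0.1225  0.0011 -0.006 ]
60 0.14251277 [ 0.106   0.0011 -0.0089] [ 0.1064  0.0011 -0.006 ]
100 0.14767313 [ 0.0856  0.0011 -0.0097] [ 0.0857  0.0011 -0.006 ]
150 0.15650457 [ 0.0601  0.0011 -0.0082] [ 0.0598  0.0011 -0.006 ]
200 0.16363871 [ 0.0337  0.0012 -0.0088] [ 0.0328  0.0012 -0.006 ]
tip [ 0.1253  0.0011 -0.006 ]
grip front edge [ 0.0311  0.0001 -0.016 ]
2983 [0.7344 0.3023 0.03  ] [0.9224 0.4918 0.1115]
```

View pics/s3.png

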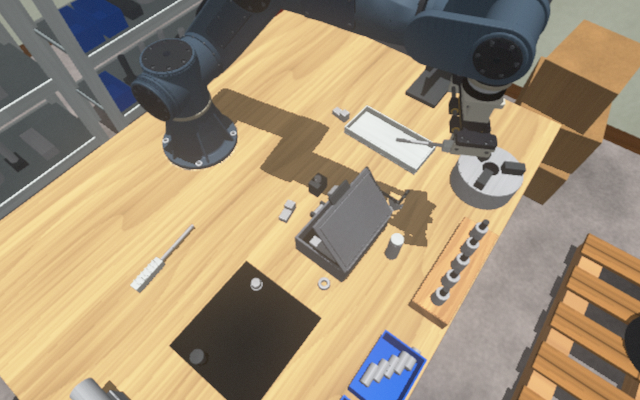

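Emit:
move_arm([
  [-0.49,0.4,0],
  [-0.48,0.4,0],
  [-0.48,0.39,0],
  [0,0,0.82],
  [0,0,0.82],
  [0,0,0.82],
  [0,0,0.82],
  [0,0,0.82],
  [0,0,0.81],
  [0,0,0],
], yaw=[0,0,0,0,0,0,0,0,0,0])

```text
clock: 12.35
eef_pos: [0.7753, 0.2466, 0.0935]
orientation: [-0.244, 0.97, -0.0, -0.006]
force: [-1.2, -0.7, -2.2]
gripper_width: 0.0194
```

Run:
```python
from h import *
np.set_printoptions(precision=4,suppress=True)
s,g=wrist();print(s["clock"],s["eef_pos"],yawx(s)[0],s["force"],s["torque"])
cv2.imwrite("pics/w4.png",g["pixels"][:,:,::-1])
t=get_image("scene");cv2.imwrite("pics/s4.png",cv2.resize(t["pixels"][80:280,280:520,::-1],None,fx=3,fy=3,interpolation=cv2.INTER_CUBIC))
print(togo(s,[.7776,.1927,.099]))
```

```text
12.35 [0.7753 0.2466 0.0935] -151.78161690616494 [-1.1922 -0.6677 -2.1562] [ 0.0898 -0.1077  0.0101]
[ 0.4707 -0.9711 -0.1079]
```

View pics/w4.png

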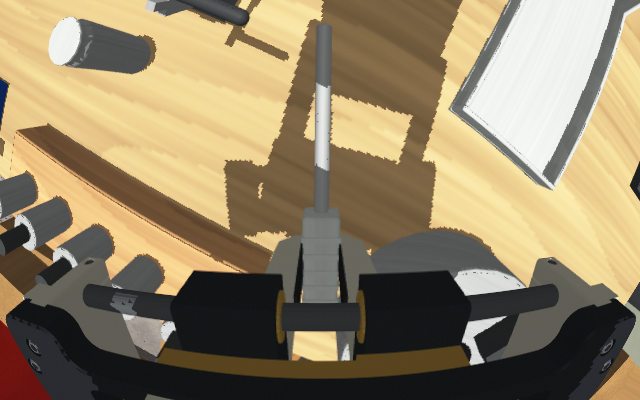

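View pics/s4.png

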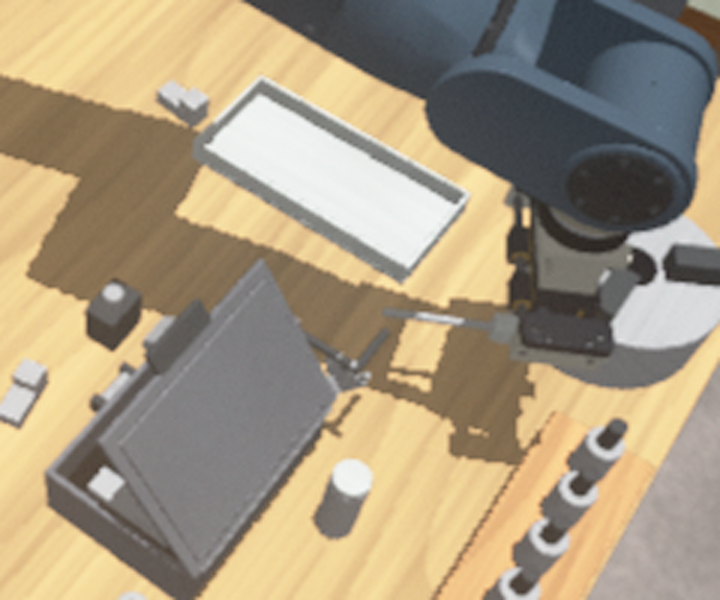

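Emit:
move_arm([
  [0.12,-0.25,0],
  [0.12,-0.24,0],
  [0.12,-0.24,0],
  [0.11,-0.24,0],
  [0,0,0],
], yaw=[0,0,0,0,0])

```text
clock: 12.95
eef_pos: [0.7817, 0.1909, 0.1023]
orientation: [-0.244, 0.97, -0.0, 0.0]
force: [0.3, 0.3, -0.8]
gripper_width: 0.0193
```

Run:
```python
from h import *
np.set_printoptions(precision=4,suppress=True)
s,g=wrist();print(s["clock"],s["eef_pos"],yawx(s)[0],s["force"],s["torque"])
cv2.imwrite("pics/w5.png",g["pixels"][:,:,::-1])
t=get_image("scene");cv2.imwrite("pics/s5.png",cv2.resize(t["pixels"][150:250,330:470,::-1],None,fx=5,fy=5,interpolation=cv2.INTER_CUBIC))
```

```text
12.95 [0.7817 0.1909 0.1023] -151.76945982725752 [ 0.3332  0.2584 -0.8078] [ 0.0737 -0.1388  0.0272]
```

View pics/w5.png

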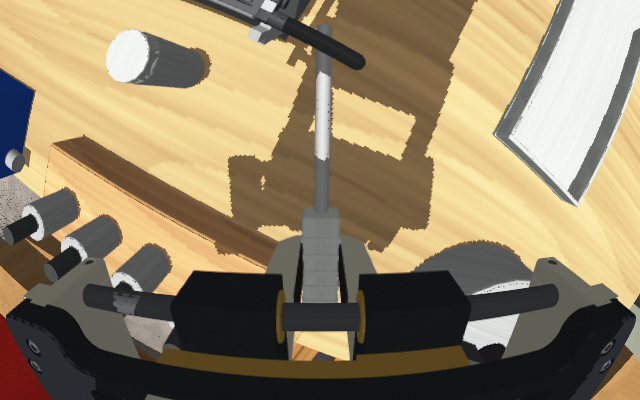

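View pics/s5.png

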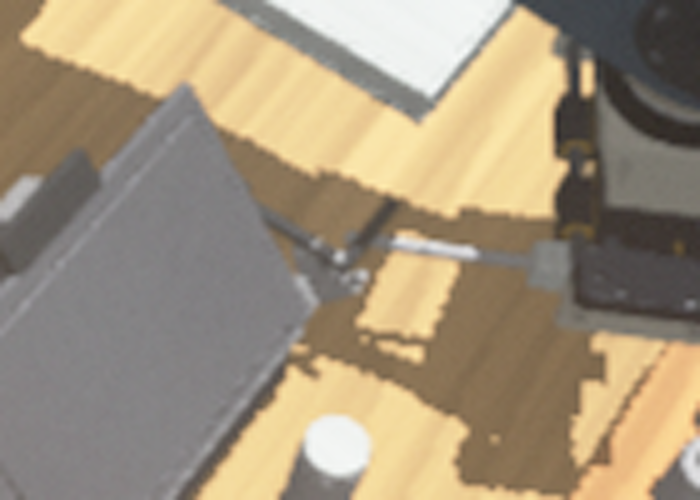

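Emit:
move_arm([
  [0.16,0,0],
  [0,0,-0.15],
  [0.02,0,-0.15],
  [0.03,0,-0.15],
  [0.03,0,-0.15],
  [0.03,0,-0.15],
  [0.04,0,-0.15],
  [0,0,0],
], yaw=[0,0,0,0,0,0,0,0])

```text
clock: 13.85
eef_pos: [0.768, 0.1863, 0.1483]
orientation: [-0.245, 0.97, -0.0, 0.001]
force: [-0.5, 0.8, -2.3]
gripper_width: 0.0196
```

Run:
```python
from h import *
np.set_printoptions(precision=4,suppress=True)
s,g=wrist();print(s["clock"],s["eef_pos"],yawx(s)[0],s["force"],s["torque"])
cv2.imwrite("pics/w6.png",g["pixels"][:,:,::-1])
t=get_image("scene");cv2.imwrite("pics/s6.png",cv2.resize(t["pixels"][150:290,280:470,::-1],None,fx=4,fy=4,interpolation=cv2.INTER_CUBIC))
```

```text
13.85 [0.768  0.1863 0.1483] -151.6286132732513 [-0.465   0.8143 -2.2901] [ 0.1219 -0.1223 -0.0296]
```

View pics/w6.png

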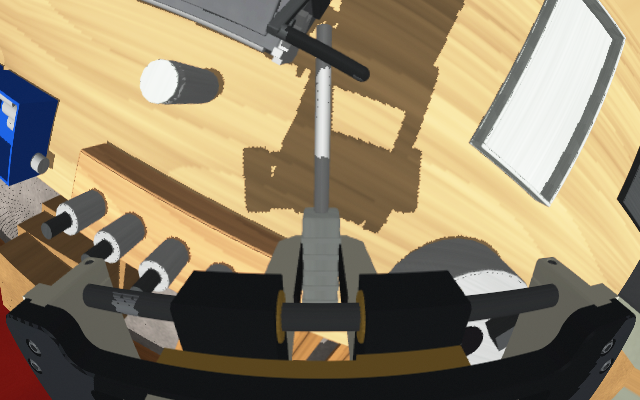

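View pics/s6.png

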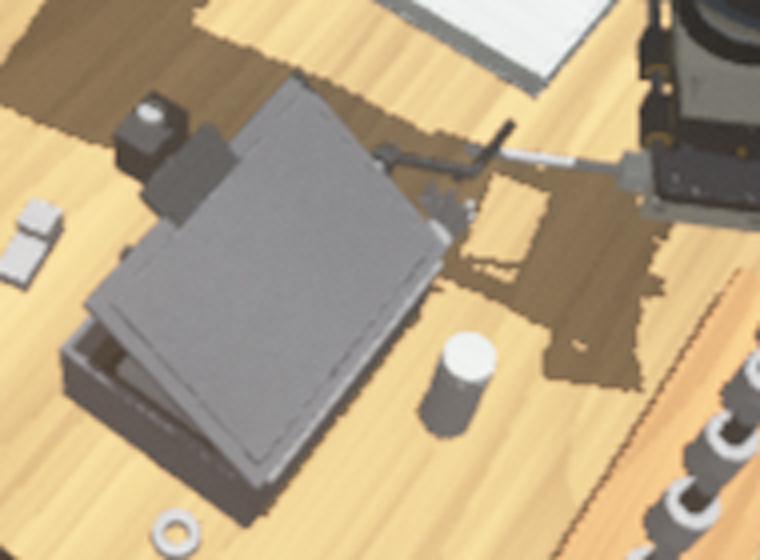

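Pawl is up and the lid is sinking. Hold for 1.2 s and look.

Emit:
move_arm([
  [0,0,0],
  [0,0,0],
  [0,0,0],
  [0,0,0],
  [0,0,0],
  [0,0,0],
  [0,0,0],
  [0,0,0],
  [0,0,0],
  [0,0,0],
  [0,0,0],
  [0,0,0],
], yaw=[0,0,0,0,0,0,0,0,0,0,0,0])

```text
clock: 15.15
eef_pos: [0.7676, 0.1863, 0.1466]
orientation: [-0.245, 0.97, 0.0, -0.0]
force: [-0.6, 0.8, -1.6]
gripper_width: 0.0193
```

```bash
cat >> h.py <<'E'
def lidangle(g,reg=(.52,.65,-.10,.07)):
    W=pts(g);m=(W[...,2]>.075)&(W[...,2]<.24)&(W[...,0]>reg[0])&(W[...,0]<reg[1])&(W[...,1]>reg[2])&(W[...,1]<reg[3])
    w=W[m];rng=np.random.default_rng(0);best=None
    for _ in range(300):
        a=w[rng.choice(len(w),3,replace=False)];n=np.cross(a[1]-a[0],a[2]-a[0]);n/=np.linalg.norm(n)+1e-12
        k=abs((w-a[0])@n)<.002
        if best is None or k.sum()>best.sum():best=k
    q=w[best];c=q.mean(0);n=np.linalg.svd(q-c)[2][2];n*=np.sign(n[2]); return len(q),np.arctan2(n[0],n[2]),c
E
python3 - <<'E'
from h import *
np.set_printoptions(precision=4,suppress=True)
s=state();print(s["clock"],s["eef_pos"],s["force"])
t=get_image("scene");cv2.imwrite("pics/s7.png",cv2.resize(t["pixels"][150:290,280:470,::-1],None,fx=4,fy=4,interpolation=cv2.INTER_CUBIC))
print(lidangle(t))
E
```

```text
15.15 [0.7676 0.1863 0.1466] [-0.5689  0.7605 -1.6279]
(2192, np.float64(0.115147345923827), array([ 0.5864, -0.0179,  0.0974]))
```

View pics/s7.png

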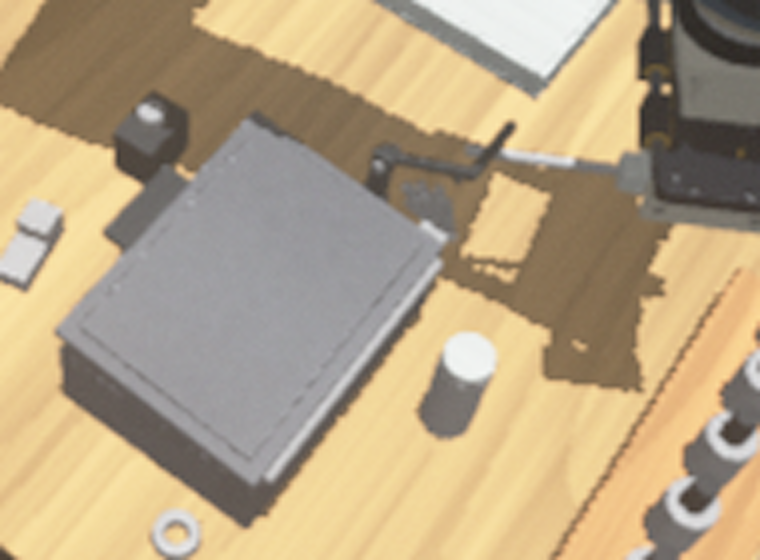

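Emit:
move_arm([
  [0,0,0.3],
  [-0.03,0,0.3],
  [-0.03,0,0.3],
  [0,0,0],
  [-0.2,0.35,0],
  [-0.2,0.35,0],
  [-0.17,0.36,0],
  [0,0,-0.8],
  [0,0,-0.9],
  [0,0,-0.5],
], yaw=[0,0,0,0,0,0,0,0,0,0])

```text
clock: 16.2
eef_pos: [0.7706, 0.2504, 0.2167]
orientation: [-0.246, 0.969, 0.0, 0.003]
force: [-1.1, -0.0, -0.9]
gripper_width: 0.0192
```

Run:
```python
from h import *
np.set_printoptions(precision=4,suppress=True)
s=state();print(s["clock"],s["eef_pos"],s["force"],yawx(s)[0],togo(s,[.546,.374,.2]))
t=get_image("scene");cv2.imwrite("pics/s8.png",cv2.resize(t["pixels"][100:290,280:520,::-1],None,fx=3,fy=3,interpolation=cv2.INTER_CUBIC))
print(lidangle(t))
W=pts(t)
m=(abs(W[...,2]-.03)<.004)&(abs(W[...,0]-.508)<.17)&(abs(W[...,1]-.381)<.09)&(W[...,0]>.36)
w=W[m]; r=cv2.minAreaRect((w[:,:2]*1000).astype(np.float32));print("tray",len(w),r,cv2.boxPoints(r))
```

```text
16.2 [0.7706 0.2504 0.2167] [-1.145  -0.0412 -0.9379] -151.53390708849963 [2.7735 4.3144 0.314 ]
(2146, np.float64(0.1187944966223315), array([ 0.5862, -0.0176,  0.0974]))
tray 349 ((507.8119201660156, 373.5876159667969), (133.7373504638672, 281.1979675292969), 88.03086853027344) [[364.9983 311.5895]
 [646.0302 301.9273]
 [650.6255 435.5857]
 [369.5936 445.2479]]
```

View pics/s8.png

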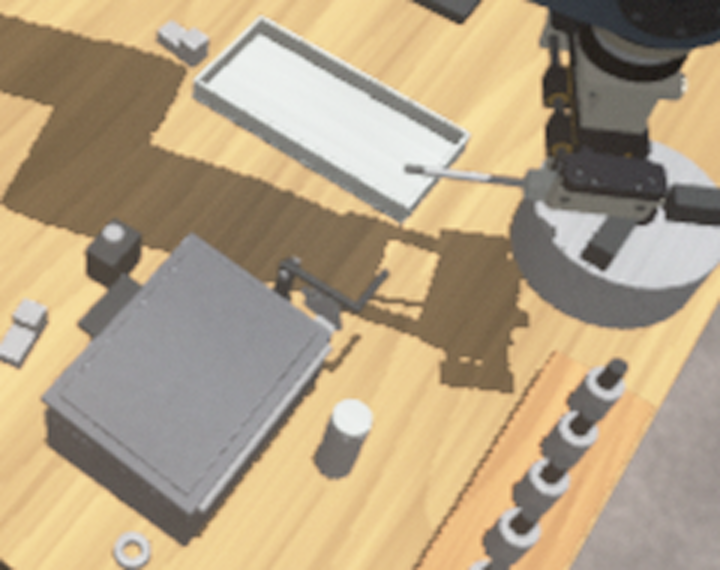

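Emit:
move_arm([
  [0.46,0.72,0],
  [0.46,0.72,0],
  [0.46,0.72,0],
  [0.46,0.72,0],
  [0.46,0.72,0],
  [0.46,0.72,0],
  [0,0,0],
  [0,0,0],
  [0,0,0],
  [0,0,0],
  [0,0,0],
  [0,0,0],
], yaw=[0,0,0,0,0,0,0.89,0.89,0.89,0.89,0.89,0.89])

```text
clock: 17.45
eef_pos: [0.5455, 0.3737, 0.2115]
orientation: [0.021, 1.0, 0.0, 0.0]
force: [0.1, -0.3, -2.1]
gripper_width: 0.0193
```

Run:
```python
from h import *
np.set_printoptions(precision=4,suppress=True)
s,g=wrist();print(s["clock"],s["eef_pos"],s["force"],yawx(s)[0],togo(s,[.546,.374,.009]))
cv2.imwrite("pics/w9.png",g["pixels"][:,:,::-1])
```

```text
17.45 [0.5455 0.3737 0.2115] [ 0.0886 -0.335  -2.0904] 177.628074406383 [-0.0103  0.0053  4.0497]
```

View pics/w9.png

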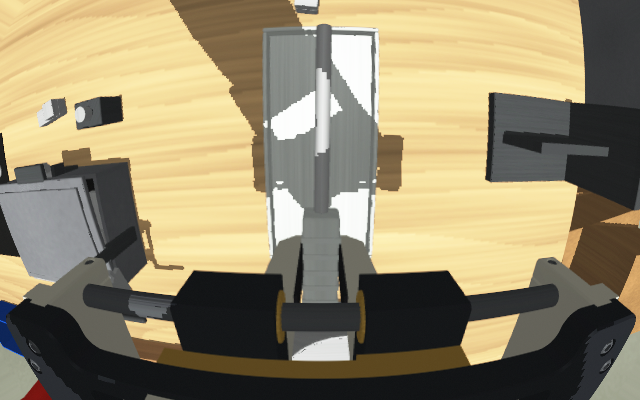

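Emit:
move_arm([
  [0,0,0.8],
  [0,0,0.8],
  [0,0,0.8],
  [0,0,0.8],
  [0,0,0.5],
  [0,0,0.2],
  [0,0,0],
  [0,0,0],
], yaw=[0,0,0,0,0,0,0,0])

```text
clock: 18.3
eef_pos: [0.5467, 0.3732, 0.0181]
orientation: [0.019, 1.0, 0.001, 0.001]
force: [-0.0, 0.5, -1.6]
gripper_width: 0.0194
```

Emit:
move_arm([
  [0,0,0.08],
  [0,0,0.06],
  [0,0,0],
  [0,0,0],
], yaw=[0,0,0,0])

```text
clock: 18.7
eef_pos: [0.5461, 0.3724, 0.0099]
orientation: [0.019, 1.0, 0.0, 0.0]
force: [-0.6, 0.1, -1.6]
gripper_width: 0.0195
```

Emit:
move_arm([
  [0,0,0],
  [0,0,0],
  [0,0,0],
  [0,0,0],
  [0,0,0],
  [0,0,0],
], yaw=[0,0,0,0,0,0], claw=140)

```text
clock: 19.3
eef_pos: [0.5461, 0.3724, 0.0097]
orientation: [0.019, 1.0, 0.0, 0.0]
force: [0.2, 0.3, -1.0]
gripper_width: 0.042
```

Emit:
move_arm([
  [0,0,-0.4],
  [0,0,-0.6],
  [0,0,-1],
  [0,0,-1],
  [0,0,-1],
], yaw=[0,0,0,0,0])

```text
clock: 19.8
eef_pos: [0.5457, 0.3722, 0.2117]
orientation: [0.019, 1.0, -0.0, -0.0]
force: [0.4, 1.1, -0.4]
gripper_width: 0.0419
```

Run:
```python
from h import *
np.set_printoptions(precision=4,suppress=True)
s,g=wrist();print(s["clock"],s["eef_pos"],s["force"],yawx(s)[0],s["gripper_width"],s["qpos"])
cv2.imwrite("pics/w10.png",g["pixels"][:,:,::-1])
t=get_image("scene");W=pts(t);cv2.imwrite("pics/s10.png",cv2.resize(t["pixels"][80:290,260:500,::-1],None,fx=3,fy=3,interpolation=cv2.INTER_CUBIC))
# lip: case
print(lidangle(t))
r=cut_out("scene","lid_lip")
for q in r[:2]:
    w=W[q["pixels"]];print(q["conf"],q["at"],np.nanmedian(w,0))
m=(W[...,2]>.085)&(W[...,2]<.15)&(W[...,0]>.46)&(W[...,0]<.52)&(W[...,1]>-.08)&(W[...,1]<.08)
w=W[m];print(len(w))
for a in np.arange(.475,.52,.004):
    k=(w[:,0]>=a)&(w[:,0]<a+.004)
    if k.sum(): print(round(a,3),k.sum(),w[k,1].min(),w[k,1].max(),np.median(w[k,2]))
```

```text
19.8 [0.5457 0.3722 0.2117] [ 0.4361  1.1404 -0.412 ] 177.77759059760822 0.041882465028173284 [ 0.5282  0.5601  1.3455 -0.      1.2361 -1.0038]
(2185, np.float64(0.1135165788976014), array([ 0.5849, -0.0183,  0.0975]))
413
0.483 15 -0.04407877696410811 0.02217923432510327 0.10386606705945933
0.487 33 -0.043976034274293974 0.023121450254579956 0.10478398855442772
0.491 31 -0.04444959609897997 0.021722986257569354 0.10431973423853191
0.495 36 -0.044282432540421746 0.024408281284927502 0.10333705264508691
0.499 35 -0.044845384827108814 0.023269238264730374 0.10274118799664966
0.503 47 -0.07842172908581013 0.025521492776336197 0.10224147002274109
0.507 71 -0.07827885440267346 0.07424089290576391 0.10228867756900495
0.511 72 -0.07802192455331247 0.07848315372401554 0.10178777378453818
0.515 60 -0.07935633580449414 0.07960514045052819 0.10266711633770398
0.519 13 -0.07899959629016412 0.07161702659248453 0.10498411686958009
```

View pics/w10.png

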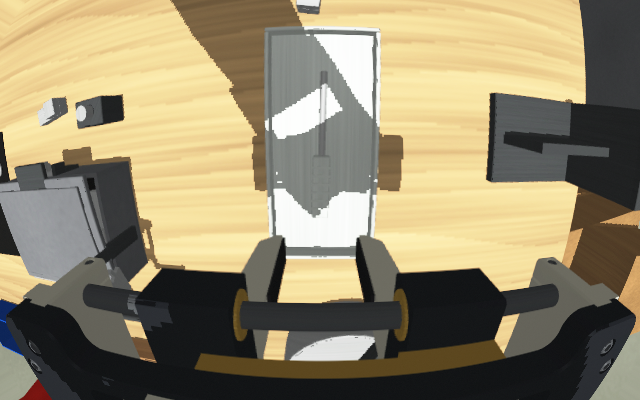

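View pics/s10.png

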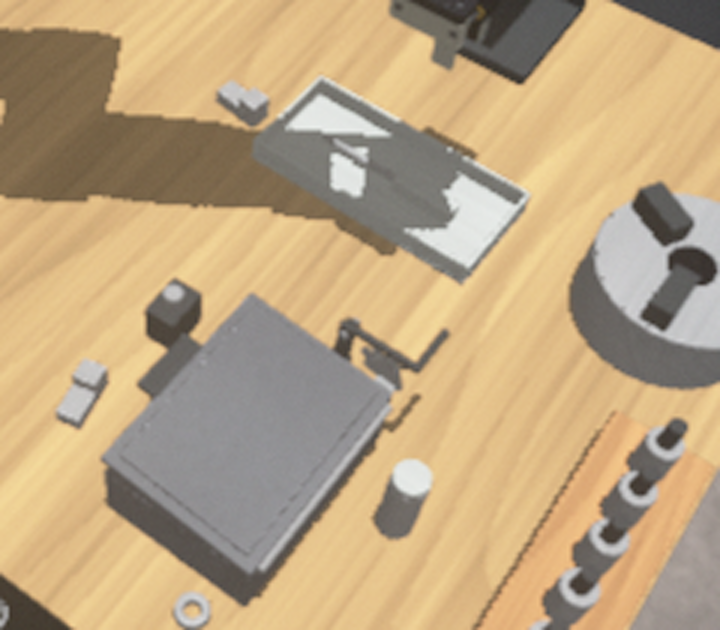

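Emit:
move_arm([
  [0.07,-0.77,0],
  [0.07,-0.77,0],
  [0.07,-0.77,0],
  [0.07,-0.77,0],
  [0.07,-0.77,0],
  [0.07,-0.77,0],
  [0.07,-0.77,0],
  [0.07,-0.77,0],
  [0.06,-0.76,0],
  [0.06,-0.75,0],
  [0,0,0.6],
  [0,0,0.6],
], yaw=[0,0,0,0,0,0,0,0,0,0,0,0], claw=255, force=30)

```text
clock: 21.15
eef_pos: [0.4968, -0.0105, 0.1483]
orientation: [0.02, 1.0, 0.0, 0.0]
force: [0.5, 0.4, -1.2]
gripper_width: 0.0006
```

Run:
```python
from h import *
np.set_printoptions(precision=4,suppress=True)
s,g=wrist();print(s["clock"],s["eef_pos"],s["force"],yawx(s)[0],s["gripper_width"],togo(s,[.497,-.01,.103]))
cv2.imwrite("pics/w11.png",g["pixels"][:,:,::-1])
```

```text
21.15 [ 0.4968 -0.0105  0.1483] [ 0.4823  0.3625 -1.1865] 177.65537141660562 0.0005968974433426938 [-0.004   0.0111  0.9051]
```

View pics/w11.png

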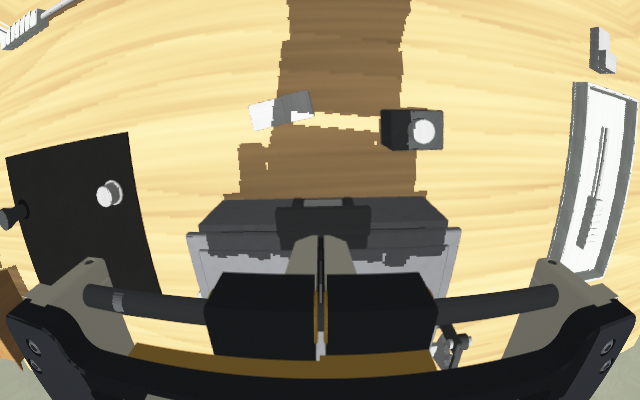

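Fingers are shut over the lip's middle; the rod lies flat in the tray at (595,190). Press down stepwise.

Emit:
move_arm([
  [0,0,0.4],
  [0,0,0.3],
  [0,0,0.15],
  [0,0,0.08],
  [0,0,0.08],
  [0,0,0.08],
], yaw=[0,0,0,0,0,0])

```text
clock: 21.8
eef_pos: [0.4969, -0.0093, 0.0954]
orientation: [0.019, 1.0, 0.0, -0.0]
force: [-0.9, -0.4, 1.5]
gripper_width: 0.0003
```

Emit:
move_arm([
  [0,0,0.06],
  [0,0,0.06],
  [0,0,0.06],
  [0,0,0],
], yaw=[0,0,0,0])

```text
clock: 22.2
eef_pos: [0.4971, -0.0095, 0.0858]
orientation: [0.019, 1.0, 0.0, -0.0]
force: [-0.3, -0.4, 1.2]
gripper_width: 0.0003
```

Emit:
move_arm([
  [0,0,0.04],
  [0,0,0.04],
  [0,0,0],
], yaw=[0,0,0])

```text
clock: 22.5
eef_pos: [0.4975, -0.0095, 0.0846]
orientation: [0.019, 1.0, -0.0, 0.0]
force: [-13.6, 1.0, 35.1]
gripper_width: 0.0007
```

Run:
```python
from h import *
np.set_printoptions(precision=4,suppress=True)
s=state();print(s["eef_pos"],s["force"],s["qpos"])
t=get_image("scene");print(lidangle(t,(.54,.65,-.1,.07)))
cv2.imwrite("pics/s12.png",cv2.resize(t["pixels"][100:290,260:480,::-1],None,fx=3,fy=3,interpolation=cv2.INTER_CUBIC))
```

```text
[ 0.4975 -0.0095  0.0846] [-13.6492   1.0266  35.0616] [-0.1126  0.4485  1.8983 -0.0001  0.7941 -1.6447]
(1800, np.float64(0.000985321050885169), array([ 0.5951, -0.0184,  0.0879]))
```

View pics/s12.png

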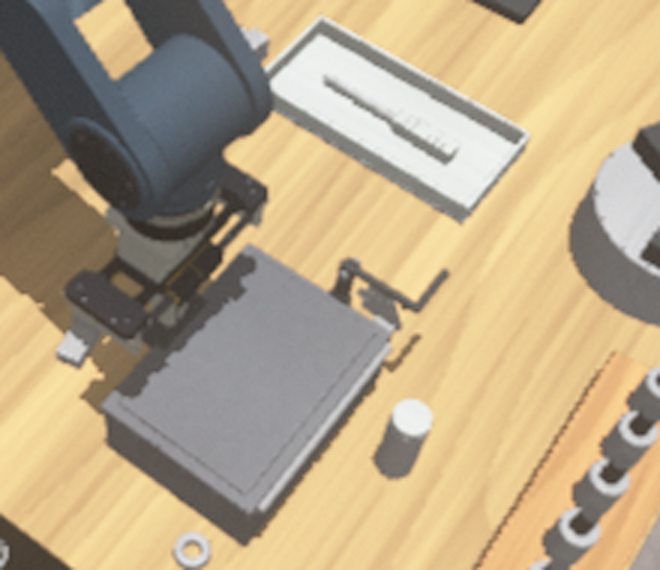

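Lid angle reads about 0, so it is shut at 35 N on the fingertips. Retreat and verify.

Emit:
move_arm([
  [0,0,-0.3],
  [0,0,-0.6],
  [0,0,-1],
  [0,0,-1],
  [0,0,0],
  [0,0,0],
  [0,0,0],
], yaw=[0,0,0,0,0,0,0])

```text
clock: 23.25
eef_pos: [0.4965, -0.0094, 0.226]
orientation: [0.019, 1.0, 0.0, -0.001]
force: [-0.4, -0.1, -0.5]
gripper_width: 0.0003
```

Run:
```python
from h import *
np.set_printoptions(precision=4,suppress=True)
s=state();print(s["clock"],s["eef_pos"],s["force"])
t=get_image("scene");print(lidangle(t,(.54,.65,-.1,.07)))
W=pts(t)
m=(W[...,2]>.008)&(abs(W[...,0]-.51)<.125)&(abs(W[...,1]-.375)<.045)
w=W[m];print("rod in tray",len(w),w.min(0),w.max(0))
m=(W[...,2]>.078)&(W[...,0]>.487)&(W[...,0]<.51)&(abs(W[...,1]+.01)<.03)&(W[...,2]<.12);print("lip z",m.sum(),np.median(W[m],0) if m.sum() else 0)
cv2.imwrite("pics/s13.png",t["pixels"][:,:,::-1])
```

```text
23.25 [ 0.4965 -0.0094  0.226 ] [-0.3835 -0.0737 -0.4997]
(1777, np.float64(0.0025813457354183843), array([ 0.5968, -0.0184,  0.0883]))
rod in tray 298 [0.3909 0.3307 0.008 ] [0.6315 0.4194 0.0308]
lip z 156 [ 0.4988 -0.0113  0.0842]
```

View pics/s13.png

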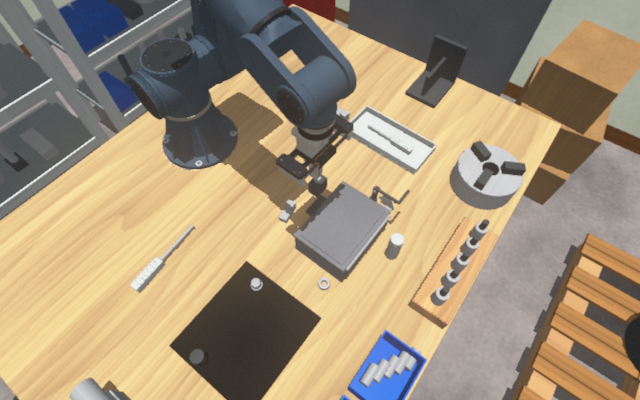

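The lid stays shut with the arm clear of it. The rod lies in the tray at (390,136), and the other things look unmoved.

```bash
python3 -c "
from bench import workorder
print(workorder.job_done())"
```

```text
the job is handed in; nothing more can be done
None
```

The job is done and handed in at about 23 s, well inside the 67 s limit; it reports no verdict.

- **Rod:** I took the 175 mm rod from the mat. The network had picked the larger look-alike lying to the side, so I chose by the description instead.
- **Pawl and lid:** I put the rod's shank under the pawl bar from behind and lifted, with the gripper clear of the pawl. I held it up until the lid sat on its catch at about 0.115 rad, then lowered the rod and drew it out sideways.
- **Tray and press:** I laid the rod flat in the tray, then pressed the lip with the shut fingertips. The wrist force reading was low on the way down, about 1.5 N, and about 35 N up and 14 N sideways at the bottom stop. That is more than the 10 N needed and close to the 40 N limit on the arm and gripper body, though only the fingertips touched the lid.
- **Last checks:** With the arm clear, the lid angle read 0.003 rad and the lip 84 mm above the bench (85 mm expected when shut). The rod lies flat in the tray, and the other things look unmoved in the scene picture, though I did not measure them again. No check failed.

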